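# Long spoon out of a short-mouthed spoon box

### The arm

A 6-joint arm with a two-finger parallel gripper is mounted at the origin on the work surface. World frame = base frame: x ahead of the robot, y to its left, z up, the work surface at z = 0. Lengths are in m, angles in rad, forces in N, time in s.
With the tool pointing down it reaches from about 0.425 to 0.95 m from the base axis. Payload 3.5 kg.
Tool frame: the origin (TCP) lies at the very end of the fingers, on their centre line; the grasp point (between the pads) lies 19 mm behind it (bot.grasp_offset is the distance from the TCP to the grasp point, in m); z points along the fingers, y is the direction in which the jaws open and shut (so a half turn about z gives the same grasp; the last joint's range is limited). The gripper opens to 85 mm and grips with 20 to 120 N. Pads are 22 mm wide; open, the fingers measure 114 mm over their backs; the gripper's body (76 mm by 85 mm) begins 54 mm behind the grasp point. The pads swing forward as they close: fully open they stand 13 mm farther back than shut.
Start: joints at [-1.492, 0.286, 1.577, -0, 1.279, -0.15], TCP at [0.153, -0.657, 0.231] pointing down, gripper open.
Joint ranges: [-2.77, 2.77], [-0.9, 2.22], [0.21, 2.48], [-1.53, 4.67], [0.24, 2.81], [-2.84, 2.84]. Speed limits (rad/s): [2.79, 2.79, 3.14, 3.14, 3.14, 3.14].

### API

Orientations are given as a rotation vector (axis times angle).
In Python, from station import bot gives the robot as it stands. The module is installed in compiled form; this text tells all that it offers.
- The arm moves only by the shell command python3 -m creep 'ROWS' [FORCE]. ROWS is text: rows parted by semicolons, each of 7 numbers parted by spaces: the shift along the tool's x, y, z in m, then the turn, a rotation vector about the tool's x, y, z in rad, then the closure, from 0 (fully open) to 1 (shut). A call has 1 to 8 rows; each row shifts and turns the pose as measured when the row begins, along the tool's axes as they then stand; what a row does not reach is not made up. A row lasts 1/10 s, in which the tool goes at most 50 mm and 8.59 degrees, less where a joint would pass 70% of its speed; a pose out of reach is approached as far as the arm can. A call is refused whole if a number of a shift passes 0.05 or a number of a turn 0.15, either way. A call with a gripper value outside its range is refused whole. The fingers move at their own pace and stop on an object; FORCE is the grip in N (left out, the last holds). Time passes only in rows, so rows that do not move let the fingers close. It gives the time, the measured TCP pose, the force and the opening at its end, in the units of the state.
- bot.get_obs(): the state, without advancing time (a new reading comes with each control period).
- bot.snapshot(name): name is "scene" or "side" or "wrist"; returns a dict with "frame" (384x512x3 uint8, blue, green, red), "fx", "fy", "cx", "cy" (pixels), "rvec" (rotation vector, rad) and "tvec" (3), from world to camera coordinates, as OpenCV has them. Camera axes: x right, y down, z forward; pixel columns grow to the right and rows downward; lengths in m; the calibration is good to about 2 mm. A picture is of the moment at which its call begins. There is no depth.
- bot.close_job(): hands the job in, once; it reports no verdict.
The state is a dict: "t": time; "joint_positions": joint angles; "qd": joint speeds; "tau": joint torques, N m; "eef_pos": TCP position; "tool_rot": TCP orientation; "contact_force": force on the tool from outside, world axes, zero at the start; "wrist_torque": the same for the moment, N m; "gripper_width": opening from 0.0 (shut) to 1.0 (fully open).
Only numpy, scipy, OpenCV 4.12 (cv2) and the standard library are available. Lean on these libraries where they do the work, as an engineer would, in place of code of your own. Each camera call takes 0.05 s, during which the arm holds its last target.

### The job

Lift the loose wooden cover off the spoon box by its bar and lay it flat, bar up, in the middle of the bread board. Then take the long wooden spoon out through the box's mouth, which is shorter than the spoon: shift it deeper under the long fixed end, tip its handle end up through the mouth and draw it out on the slant. Finish still holding the spoon in the gripper, all of it at least 10 cm above the top of the box and touching nothing else, and leave the pots, cups and tin standing where they are.

Things in the scene. Friction and masses are not known exactly. Their poses are not given: they have to be found in the camera images.
- spoon_box: Fixed wooden box 281 x 156 x 64 mm, walls 8 mm. Origin: centre of underside; x along its length, to the robot's left. Inside x -132.5..132.5, y -70..70 mm, floor at z 12 mm. A fixed top (z 58 to 64 mm) closes both ends: the long fixed end over x -132.5..-47.5, a short lip over x 102.5..132.5 mm. Between is the mouth, 150 mm long (x) and 140 mm wide (y).
- mouth (a point): Centre of the mouth of the spoon box, level with the box's upper face; axes as the box.
- cover: Loose wooden cover over the mouth, 0.14-0.28 kg, x along the box's x. Plate 176 (x) x 152 x 8 mm; below it a step 138 x 128 x 6 mm that sits in the mouth with 6 mm play; on top a grip bar 60 (x) x 16 (y) x 26 mm high. Origin: centre of the step's underside, on which it stands when laid down; plate top at z 14, bar z 14 to 40 mm.
- spoon: Loose wooden spoon 215 mm long, 0.06-0.13 kg, flat on the box's floor, bowl under the long fixed end, handle end 5-30 mm under the lip. Origin: underside of the handle, 145 mm from the bowl's tip, 70 mm from the handle's end, a good place to grip. x to the handle's end, z up. Handle 16 wide x 14 mm high; bowl x -145..-75 mm, 48 wide, 16 mm high. Centre of mass near x -50 mm.
- bowl_end (a point): Tip of the spoon's bowl, mid height (7 mm above the underside).
- handle_end (a point): End of the spoon's handle, mid height (7 mm above the underside).
- bread_board: Fixed flat bread board 190 (x) x 240 (y) x 15 mm thick, bare. Origin: centre of the underside; top 15 mm above.
- teapot_a: Bystander: larger glass teapot, 55 mm radius, 127 mm high, spout to +y. Origin: centre of the underside.
- teapot_b: Bystander: smaller glass teapot, 48 mm radius, 117 mm high, spout to +y. Origin: centre of the underside.
- red_cup: Bystander: red plastic cup, 36 mm radius, 85 mm high. Origin: centre of the underside.
- steel_tin: Bystander: closed steel tin, 42 mm radius, 110 mm high. Origin: centre of the underside.
- tea_glass: Bystander: small tea glass, 29 mm radius, 75 mm high. Origin: centre of the underside.
- sugar_bowl: Bystander: white bowl, 50 mm radius, 45 mm high. Origin: centre of the underside.
Not all that is in view belongs to the job. What is shaped like the cover but purple is not meant.

How it is judged:
On the way, in this order (a step that is already met when the one before it is completed fails the run):
1. the cover is lifted clear of the box (z of cover in the frame of spoon_box above 0.08 m), for 0.1 s.
2. the cover lies flat, bar up and let go, in the middle of the bread board (x of cover in the frame of bread_board between -0.04 and 0.04 m and y of cover in the frame of bread_board between -0.04 and 0.04 m and height (world z) of cover between 0.012 and 0.02 m and angle between cover's own z axis and vertical below 0.08 rad and contact force between cover and bread_board above 0.5 N and contact force between cover and the fingers below 0.1 N and linear speed of cover below 0.03 m/s), for 0.2 s.
3. the spoon is tipped: its handle end is out through the mouth, its bowl still below the fixed end (z of handle_end in the frame of spoon_box above 0.07 m and z of bowl_end in the frame of spoon_box below 0.058 m), for 0.1 s.
At the end, for the whole second after the job is handed in: Spoon held still in the fingers, both ends over 80 mm above the box top, touching no box, board, cover or bystander; cover released on the bread board, bar up, within 5 degrees of flat, centred within 40 mm along each board axis (all of step 2 and z of each of bowl_end, handle_end in the frame of spoon_box above 0.144 m and contact force between spoon and the fingers above 1 N and linear speed of spoon below 0.04 m/s and contact force between spoon and spoon_box below 0.1 N and contact force between spoon and bread_board below 0.1 N and contact force between spoon and cover below 0.1 N and contact force between spoon and teapot_a below 0.1 N and contact force between spoon and teapot_b below 0.1 N and contact force between spoon and red_cup below 0.1 N and contact force between spoon and steel_tin below 0.1 N and contact force between spoon and tea_glass below 0.1 N and contact force between spoon and sugar_bowl below 0.1 N); the arm keeps its last pose, push and grip.
It fails at once if a teapot, cup, glass, tin or bowl is shifted more than 30 mm or tipped over (distance of any of teapot_a, teapot_b, red_cup, steel_tin, tea_glass, sugar_bowl from where it was at the start of the episode above 0.03 m or angle between any of teapot_a, teapot_b, red_cup, steel_tin, tea_glass, sugar_bowl's own z axis and vertical above 0.35 rad).
It also fails if it takes over 56 s, if anything falls off the work surface, if the arm or the gripper's body presses on something with over 40 N, if the wrist force passes 120 N, or if a joint passes its speed limit or range.

## Working session

There is one attempt and no reset: what is moved stays moved. The work goes in short steps, Python scripts to look and compute and a shell command to move; the robot and the scene stay as the last step left them, time stands still between calls to the robot, and variables do not carry over. Pictures are saved under pics/ and viewed, and the job is handed in when it is done.

```bash
mkdir -p pics
cat > h.py <<'E'
import numpy as np, cv2
from station import bot
from scipy.spatial.transform import Rotation as R
def snap(n,fn=None):
    s=bot.snapshot(n)
    if fn: cv2.imwrite('pics/'+fn,s['frame'])
    return s
def cam(s):
    Rm=cv2.Rodrigues(np.array(s['rvec'],float))[0]; t=np.array(s['tvec'],float).ravel()
    return Rm,t
def plane(s,u,v,z):
    Rm,t=cam(s); d=Rm.T@np.array([(u-s['cx'])/s['fx'],(v-s['cy'])/s['fy'],1]); c=-Rm.T@t
    return c+d*(z-c[2])/d[2]
def proj(s,P):
    Rm,t=cam(s); p=Rm@np.array(P,float)+t
    return np.array([s['fx']*p[0]/p[2]+s['cx'],s['fy']*p[1]/p[2]+s['cy']])
def tool():
    o=bot.get_obs(); return o,np.array(o['eef_pos']),R.from_rotvec(o['tool_rot'])
E
python3 - <<'E'
from h import *
import pickle
for n in ['scene','side','wrist']:
    s=snap(n,n+'0.png'); pickle.dump(dict(s),open(n+'0.pkl','wb'))
    Rm,t=cam(s); print(n,-Rm.T@t,s['fx'])
o,p,r=tool(); print(o['t'],p,r.as_matrix(),o['contact_force'],o['gripper_width'])
E
```

```text
scene [0.86877711 0.51723756 0.92498209] 382.0843318779743
side [-0.17365101  0.6740727   1.11212568] 413.47481936306895
wrist [ 0.23457342 -0.63731483  0.37294721] 306.0305273098546
0.15 [ 0.15312566 -0.65687902  0.23020201] [[ 9.73920281e-01  2.26890432e-01 -1.38390244e-04]
 [ 2.26890287e-01 -9.73918514e-01  1.87778370e-03]
 [ 2.91270334e-04 -1.86021103e-03 -9.99998227e-01]] [-0.28411539  0.10515149 -0.22833747] 0.9992102101641092
```

View pics/scene0.png

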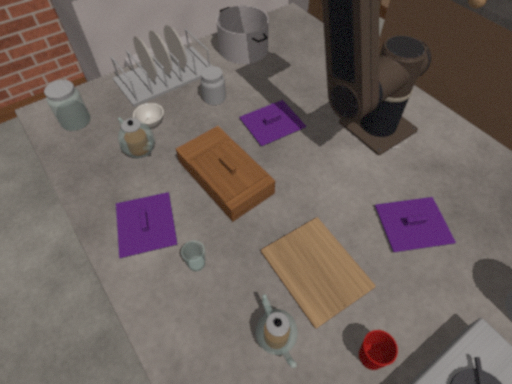

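View pics/side0.png

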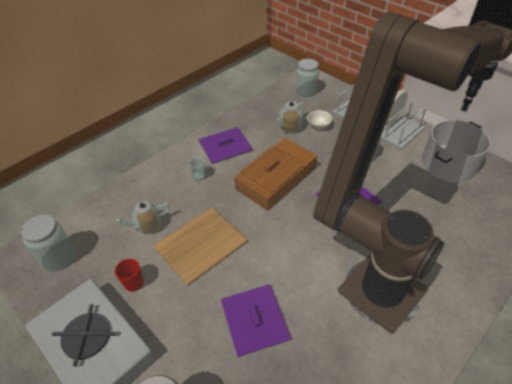

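View pics/wrist0.png

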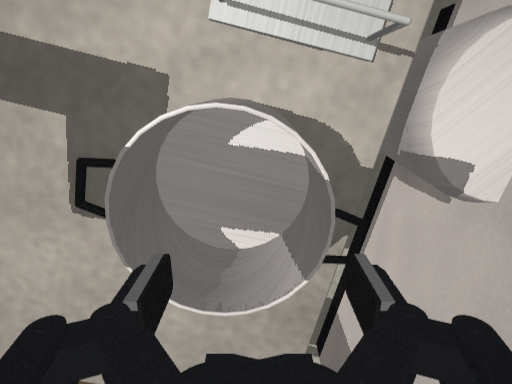

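Scene view: the wooden box with its wooden cover is at about (225,172), with the bar at (228,165). There are three purple lookalikes, at (271,122), (146,224) and (413,223), which the task excludes. The bread board is at (318,270). I'll confirm this in a crop.

Run:
```python
import cv2,numpy as np
a=cv2.imread('pics/scene0.png')[115:225,165:285]; b=cv2.imread('pics/side0.png')[130:215,225:330]
c=cv2.resize(a,(480,440),interpolation=2); cv2.imwrite('pics/c1.png',c)
cv2.imwrite('pics/c2.png',cv2.resize(b,(525,425),interpolation=2))
```

```text
(no output)
```

View pics/c1.png

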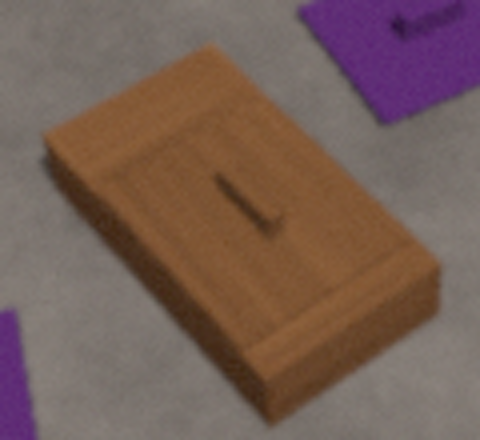

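View pics/c2.png

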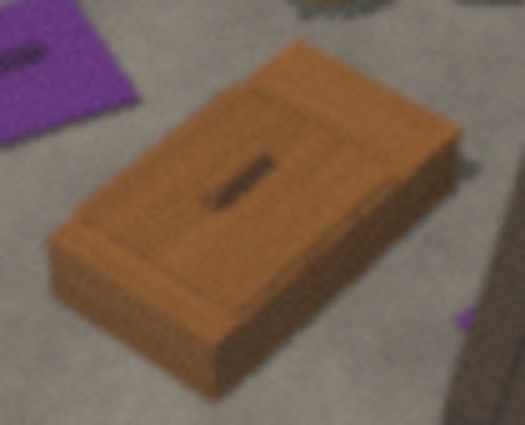

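Run:
```python
from h import *
import pickle
for n in ['scene','side']:
    s=pickle.load(open(n+'0.pkl','rb')); f=s['frame']; hsv=cv2.cvtColor(f,cv2.COLOR_BGR2HSV)
    m=cv2.inRange(hsv,(5,70,40),(25,255,255)); m=cv2.morphologyEx(m,cv2.MORPH_OPEN,np.ones((3,3)))
    cs=cv2.findContours(m,0,1)[0]
    for c in cs:
        if 2500<cv2.contourArea(c)<12000:
            M=cv2.moments(c); cc=[M['m10']/M['m00'],M['m01']/M['m00']]
            ap=cv2.approxPolyDP(cv2.convexHull(c),4,True)[:,0]
            print(n,cv2.contourArea(c),cc)
            for p in ap: print('  ',p,[plane(s,*p,z)[:2].round(4) for z in (0,.015,.064)])
s=pickle.load(open('scene0.pkl','rb'))
def rep(s,pts):
    P=np.array([plane(s,*p,.064)[:2] for p in pts]); print(P.round(4),P.mean(0).round(4)); 
    for i in range(4): d=P[(i+1)%4]-P[i]; print(np.linalg.norm(d).round(4),np.degrees(np.arctan2(d[1],d[0])).round(1))
f=lambda p,o,k:[( (a+.5)/k-.5+o[0],(b+.5)/k-.5+o[1]) for a,b in p]
rep(s,f([(42,138),(212,45),(440,268),(268,375)],(165,115),4))
s=pickle.load(open('side0.pkl','rb'))
rep(s,f([(298,38),(460,130),(212,345),(50,240)],(225,130),5))
```

```text
scene 6467.5 [316.9700554052313, 271.0628784950393]
   [318 218] [array([0.402, 0.159]), array([0.4096, 0.1648]), array([0.4343, 0.1838])]
   [374 287] [array([0.421 , 0.3947]), array([0.4283, 0.3966]), array([0.452 , 0.4031])]
   [315 327] [array([0.6055, 0.3819]), array([0.6098, 0.3841]), array([0.6237, 0.3913])]
   [261 249] [array([0.5895, 0.143 ]), array([0.594 , 0.1491]), array([0.6088, 0.1689])]
scene 5013.5 [225.75479538579165, 171.9328812207041]
   [215 126] [array([ 0.4458, -0.3201]), array([ 0.4526, -0.3065]), array([ 0.4751, -0.2622])]
   [274 180] [array([ 0.4218, -0.0209]), array([ 0.429 , -0.0122]), array([0.4527, 0.0163])]
   [274 193] [array([0.4509, 0.0175]), array([0.4577, 0.0256]), array([0.4798, 0.0521])]
   [234 220] [array([0.5982, 0.0258]), array([0.6026, 0.0337]), array([0.6169, 0.0598])]
   [177 156] [array([ 0.6143, -0.2767]), array([ 0.6184, -0.2638]), array([ 0.6319, -0.2218])]
   [177 147] [array([ 0.5959, -0.3106]), array([ 0.6003, -0.2971]), array([ 0.6148, -0.2533])]
scene 2553.5 [39.103909666470855, 79.090464068925]
   [67 44] [array([ 0.6895, -1.073
[... 1568 characters left out ...]
.4617, -0.2512]), array([ 0.4334, -0.2099])]
   [268 209] [array([0.4556, 0.0097]), array([0.4471, 0.0187]), array([0.4194, 0.0479])]
   [235 188] [array([0.6104, 0.022 ]), array([0.5998, 0.0308]), array([0.5653, 0.0595])]
   [239 171] [array([ 0.6631, -0.0482]), array([ 0.6519, -0.0384]), array([ 0.615 , -0.0066])]
   [283 138] [array([ 0.6712, -0.3035]), array([ 0.6598, -0.2903]), array([ 0.6226, -0.2473])]
[[ 0.6234 -0.249 ]
 [ 0.468  -0.2578]
 [ 0.4547  0.0219]
 [ 0.6021  0.026 ]] [ 0.5371 -0.1147]
0.1557 -176.7
0.28 92.7
0.1474 1.6
0.2758 -85.6
[[ 0.6224 -0.2539]
 [ 0.4671 -0.26  ]
 [ 0.453   0.0177]
 [ 0.6025  0.0266]] [ 0.5362 -0.1174]
0.1555 -177.8
0.2781 92.9
0.1497 3.4
0.2812 -85.9
```

The crop confirms it: the cover is the wooden one with the dark bar at about (227,166), on the box. Measured edges are about 0.28 x 0.155 m, as stated. Box centre is about (0.537,-0.116) with x axis at about 93.4°, and board centre about (0.509,0.273).

```bash
cat >> h.py <<'E'
def go(target,yaw=None):
    """print shift in tool axes to target; yaw: desired direction (deg) of tool y line"""
    o,p,r=tool(); d=r.inv().apply(np.array(target)-p)
    y=r.apply([0,1,0]); cur=np.degrees(np.arctan2(y[1],y[0]))
    print('t',o['t'],'p',p.round(4),'F',np.round(o['contact_force'],1),'w',round(o['gripper_width'],3),'yawy',cur.round(2),'z',r.apply([0,0,1]).round(4))
    print('tool shift',d.round(4),'n',np.linalg.norm(d).round(3),'zrot needed', None if yaw is None else -np.radians((yaw-cur+90)%180-90).round(4), 'level', r.inv().apply(np.cross(r.apply([0,0,1]),[0,0,-1])).round(4))
E
python3 - <<'E'
from h import *
import pickle
for n,b in (('scene',[(219,176),(278,228)]),('side',[(208,207),(268,160)])):
    s=pickle.load(open(n+'0.pkl','rb')); o,k=((165,115),4) if n=='scene' else ((225,130),5)
    q=[plane(s,(a+.5)/k-.5+o[0],(c+.5)/k-.5+o[1],.098) for a,c in b]; print(n,q)
s=pickle.load(open('scene0.pkl','rb'))
for u,v in [(165,75),(153,115),(138,140),(212,90),(195,262),(243,45),(280,340)]: print(u,v,plane(s,u,v,0).round(3))
go([0.535,-0.0885,0.30],3.4)
E
```

```text
scene [array([ 0.54887808, -0.11435261,  0.098     ]), array([ 0.54093212, -0.05106049,  0.098     ])]
side [array([ 0.52186058, -0.04970201,  0.098     ]), array([ 0.52376079, -0.11247687,  0.098     ])]
165 75 [ 0.457 -0.662  0.   ]
153 115 [ 0.592 -0.49  -0.   ]
138 140 [ 0.685 -0.412  0.   ]
212 90 [ 0.357 -0.484  0.   ]
195 262 [0.751 0.073 0.   ]
243 45 [ 0.105 -0.65   0.   ]
280 340 [0.69  0.357 0.   ]
t 0.15 p [ 0.1531 -0.6569  0.2302] F [-0.3  0.1 -0.2] w 0.999 yawy -76.89 z [-1.0e-04  1.9e-03 -1.0e+00]
tool shift [ 0.5009 -0.467  -0.0688] n 0.688 zrot needed -1.4013 level [-0.0019 -0.0003  0.    ]
```

```bash
python3 -m creep '0 0 -0.035 0 0 0 0;0 0 -0.035 0 0 0 0;0.036 -0.034 0 0 0 0 0;0.036 -0.034 0 0 0 0 0;0.036 -0.034 0 0 0 0 0;0.036 -0.034 0 0 0 0 0;0.036 -0.034 0 0 0 0 0;0.036 -0.034 0 0 0 0 0' 60; python3 -m creep '0.036 -0.034 0 0 0 0 0;0.036 -0.034 0 0 0 0 0;0.036 -0.034 0 0 0 0 0;0.036 -0.034 0 0 0 0 0;0.036 -0.034 0 0 0 0 0;0.036 -0.034 0 0 0 0 0;0.036 -0.034 0 0 0 0 0;0.036 -0.034 0 0 0 0 0'; python3 -c "
from h import *
go([0.534,-0.083,0.30],3.4)"
```

```text
t: 0.95
eef_pos: [0.3167, -0.4072, 0.2989]
tool_rot: [-3.114, -0.341, -0.001]
contact_force: [0.8, -0.7, 0.2]
gripper_width: 0.999
t: 1.75
eef_pos: [0.5376, -0.0737, 0.3008]
tool_rot: [-3.115, -0.338, -0.003]
contact_force: [1.3, -1.3, 0.8]
gripper_width: 0.996
t 1.75 p [ 0.5376 -0.0737  0.3008] F [ 1.3 -1.3  0.8] w 0.996 yawy -77.62 z [ 8.0e-04  8.6e-03 -1.0e+00]
tool shift [-0.0055  0.0083  0.0007] n 0.01 zrot needed -1.414 level [-0.0082 -0.0027 -0.    ]
```

```bash
python3 -m creep '0 0 0 -0.008 0 -0.14 0;0 0 0 0 0 -0.14 0;0 0 0 0 0 -0.14 0;0 0 0 0 0 -0.14 0;0 0 0 0 0 -0.14 0;0 0 0 0 0 -0.14 0;0 0 0 0 0 -0.14 0;0 0 0 0 0 -0.14 0'; python3 -m creep '0 0 0 0 0 -0.14 0;0 0 0 0 0 -0.14 0;0 0 0 0 0 0 0'
python3 - <<'E'
from h import *
go([0.534,-0.083,0.30],3.4)
s=snap('wrist','w1.png'); import pickle; pickle.dump(dict(s),open('w1.pkl','wb'))
E
```

```text
t: 2.55
eef_pos: [0.5387, -0.0648, 0.2968]
tool_rot: [-2.405, -2.014, -0.001]
contact_force: [-0.5, -1.5, -0.7]
gripper_width: 1.003
t: 2.85
eef_pos: [0.5379, -0.0645, 0.2955]
tool_rot: [-2.085, -2.341, -0.001]
contact_force: [-0.5, 0.4, 0.2]
gripper_width: 1.004
t 2.85 p [ 0.5379 -0.0645  0.2955] F [-0.5  0.4  0.2] w 1.004 yawy 6.62 z [-0.0051  0.0051 -1.    ]
tool shift [-0.0179 -0.0061 -0.0046] n 0.019 zrot needed 0.0563 level [-0.0045 -0.0057  0.    ]
```

View pics/w1.png

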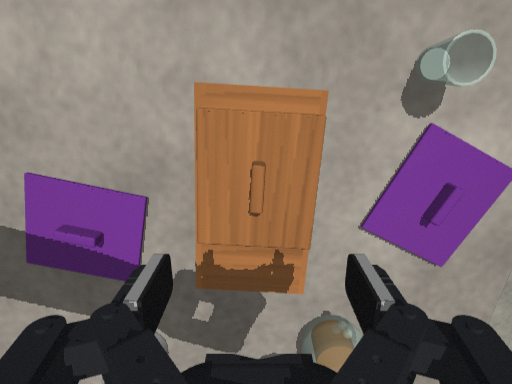

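Wrist view: the bar runs from about (257,162) to (255,213), and the box top corners are at about (195,84), (328,91), (303,293) and (196,289). I'll measure by rays.

Run:
```python
from h import *
import pickle
s=pickle.load(open('w1.pkl','rb'))
f=s['frame'][70:310,170:350]; cv2.imwrite('pics/w1c.png',cv2.resize(f,None,fx=2.5,fy=2.5,interpolation=2))
print('box',[plane(s,u,v,.064)[:2].round(4) for u,v in [(194,84),(328,91),(304,293),(196,289)]])
print('plate',[plane(s,u,v,.072)[:2].round(4) for u,v in [(196,110),(325,115),(312,248),(196,243)]])
print('bar',[plane(s,u,v,.098)[:2].round(4) for u,v in [(258,162),(255,214)]])
print(-cam(s)[0].T@cam(s)[1])
```

```text
box [array([0.4527, 0.0165]), array([0.6077, 0.0267]), array([ 0.625 , -0.2514]), array([ 0.4688, -0.2629])]
plate [array([ 0.4579, -0.0116]), array([0.6075, 0.    ]), array([ 0.622 , -0.1734]), array([ 0.4665, -0.184 ])]
bar [array([ 0.5358, -0.0585]), array([ 0.5395, -0.1224])]
[0.52863822 0.01897292 0.43882689]
```

View pics/w1c.png

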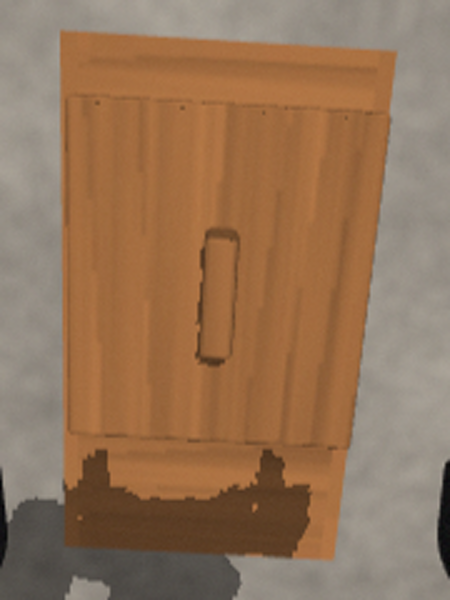

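```bash
python3 -m creep '-0.024 -0.003 0.01 -0.0045 -0.0057 0.056 0;0 0 0.04 0 0 0 0;0 0 0.04 0 0 0 0;0 0 0.04 0 0 0 0;0 0 0 0 0 0 0'
python3 - <<'E'
from h import *
go([0.538,-0.089,0.077],3.4)
E
```

```text
t: 3.4
eef_pos: [0.5392, -0.09, 0.1641]
tool_rot: [2.173, 2.26, 0.004]
contact_force: [-1.4, -0.3, 0.2]
gripper_width: 0.998
t 3.4 p [ 0.5392 -0.09    0.1641] F [-1.4 -0.3  0.2] w 0.998 yawy 2.25 z [ 0.0059 -0.0025 -1.    ]
tool shift [ 0.0013 -0.0017  0.0871] n 0.087 zrot needed -0.0201 level [0.0058 0.0027 0.    ]
```

```bash
python3 -m creep '0.001 -0.002 0.03 0.0058 0.0027 -0.02 0;0 0 0.03 0 0 0 0.2;0 0 0.02 0 0 0 0.3;0 0 0.006 0 0 0 0.4;0 0 0 0 0 0 0.4'
python3 - <<'E'
from h import *
go([0.538,-0.089,0.077],3.4); s=snap('wrist','w2.png')
E
```

```text
t: 3.9
eef_pos: [0.5433, -0.0911, 0.0849]
tool_rot: [2.156, 2.27, 0.007]
contact_force: [0.2, 0.1, -0.1]
gripper_width: 0.601
t 3.9 p [ 0.5433 -0.0911  0.0849] F [ 0.2  0.1 -0.1] w 0.601 yawy 2.94 z [ 0.011  -0.0041 -0.9999]
tool shift [ 0.0024 -0.0053  0.0079] n 0.01 zrot needed -0.0081 level [0.0107 0.0046 0.    ]
```

View pics/w2.png

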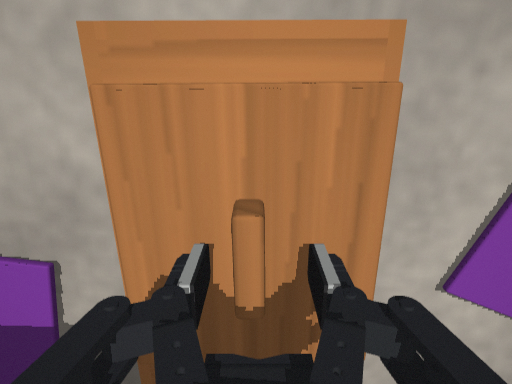

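The bar, centred at column 249, sits between the pads (midpoint about 260). That matches the 5 mm offset in the state, so I'll correct it and close.

```bash
python3 -m creep '0.002 -0.005 0.004 0.0107 0.0046 -0.008 0.4;0 0 0.003 0 0 0 0.4;0 0 0 0 0 0 0.4'
python3 - <<'E'
from h import *
go([0.538,-0.089,0.077],3.4)
E
```

```text
t: 4.25
eef_pos: [0.5413, -0.0903, 0.0829]
tool_rot: [2.149, 2.281, 0.005]
contact_force: [0.1, -0.1, -0.0]
gripper_width: 0.6
t 4.25 p [ 0.5413 -0.0903  0.0829] F [ 0.1 -0.1 -0. ] w 0.6 yawy 3.4 z [ 0.0079 -0.0029 -1.    ]
tool shift [ 0.0015 -0.0033  0.0059] n 0.007 zrot needed 0.0 level [0.0077 0.0033 0.    ]
```

```bash
python3 -m creep '0.002 -0.004 0.006 0.0077 0.0033 0 0.4;0 -0.003 0.005 0.006 0 0 0.4;0 -0.001 0.001 0 0 0 0.4'
python3 - <<'E'
from h import *
go([0.538,-0.089,0.077],3.4)
E
```

```text
t: 4.55
eef_pos: [0.5334, -0.0889, 0.0713]
tool_rot: [-2.153, -2.284, 0.007]
contact_force: [-0.8, -0.4, -0.2]
gripper_width: 0.601
t 4.55 p [ 0.5334 -0.0889  0.0713] F [-0.8 -0.4 -0.2] w 0.601 yawy 3.39 z [-0.005 -0.001 -1.   ]
tool shift [-0.0003  0.0046 -0.0057] n 0.007 zrot needed -0.0001 level [-0.0051  0.0007 -0.    ]
```

```bash
python3 -m creep '0 0.004 -0.006 -0.004 0 0 0.4;0 0 0 0 0 0 0.4'
python3 - <<'E'
from h import *
go([0.538,-0.089,0.077],3.4)
E
```

```text
t: 4.75
eef_pos: [0.5371, -0.0885, 0.077]
tool_rot: [-2.154, -2.285, 0.002]
contact_force: [-0.1, -0.5, 0.6]
gripper_width: 0.6
t 4.75 p [ 0.5371 -0.0885  0.077 ] F [-0.1 -0.5  0.6] w 0.6 yawy 3.38 z [-1.9e-03 -3.0e-04 -1.0e+00]
tool shift [-0.0005  0.0008  0.    ] n 0.001 zrot needed -0.0003 level [-0.0019  0.0002  0.    ]
```

```bash
python3 -m creep '0 0 0 0 0 0 1;0 0 0 0 0 0 1;0 0 0 0 0 0 1;0 0 0 0 0 0 1' 80; python3 -m creep '0 0 -0.01 0 0 0 1;0 0 -0.015 0 0 0 1;0 0 -0.02 0 0 0 1;0 0 -0.02 0 0 0 1;0 0 -0.02 0 0 0 1;0 0 -0.02 0 0 0 1;0 0 0 0 0 0 1'
python3 - <<'E'
from h import *
go([0.509,0.273,0.17],-4); s=snap('side','s2.png');s=snap('wrist','w3.png'); print(bot.get_obs()['joint_positions'])
E
```

```text
t: 5.15
eef_pos: [0.5378, -0.0887, 0.0778]
tool_rot: [-2.155, -2.286, 0.002]
contact_force: [0.3, 0.5, -2.0]
gripper_width: 0.168
t: 5.85
eef_pos: [0.535, -0.0876, 0.1855]
tool_rot: [-2.15, -2.28, 0.007]
contact_force: [0.9, -0.1, -1.4]
gripper_width: 0.17
t 5.85 p [ 0.535  -0.0876  0.1855] F [ 0.9 -0.1 -1.4] w 0.17 yawy 3.38 z [-0.0084  0.0022 -1.    ]
tool shift [ 0.3614 -0.0045  0.0165] n 0.362 zrot needed 0.1289 level [-0.0083 -0.0027  0.    ]
[-3.49150065e-01  4.44503194e-02  1.94516559e+00 -9.16818784e-04
  1.16668892e+00 -4.07764716e-01]
```

View pics/s2.png

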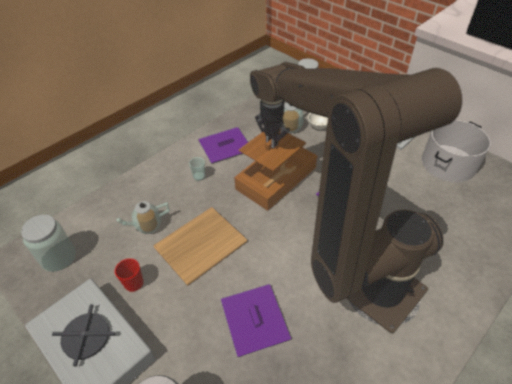

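View pics/w3.png

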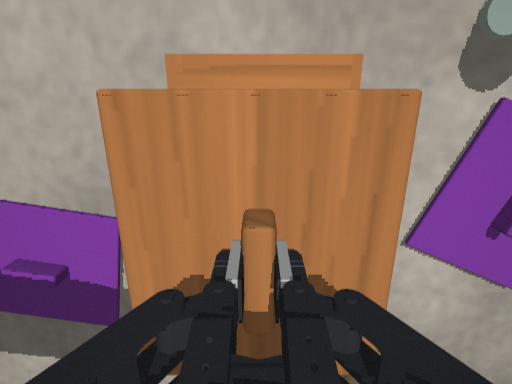

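The cover is held and clear of the box, and the spoon shows in the open mouth. Next I'll carry the cover to the board.

```bash
python3 -m creep '0.02 0 0 -0.004 0 0.02 1;0.035 0 0 -0.004 0 0.02 1;0.04 0 0 0 0 0.02 1;0.04 0 0 0 0 0.02 1;0.04 0 0 0 0 0.02 1;0.04 0 0 0 0 0.02 1;0.04 0 0 0 0 0 1;0.04 0 0 0 0 0 1'
python3 - <<'E'
from h import *
go([0.509,0.273,0.17],-4)
E
```

```text
t: 6.75
eef_pos: [0.5304, 0.2132, 0.1673]
tool_rot: [-2.288, -2.118, 0.031]
contact_force: [0.2, 0.2, -1.6]
gripper_width: 0.167
t 6.75 p [0.5304 0.2132 0.1673] F [ 0.2  0.2 -1.6] w 0.167 yawy -4.42 z [-0.0308  0.0039 -0.9995]
tool shift [ 0.058  -0.0261 -0.0018] n 0.064 zrot needed -0.0073 level [-0.031  -0.0015 -0.    ]
```

```bash
python3 -m creep '0.025 -0.012 0 -0.02 0 0 1;0.02 -0.01 0 -0.01 0 0 1;0 0 0 0 0 0 1;0 0 0 0 0 0 1'
python3 - <<'E'
from h import *
go([0.509,0.273,0.17],-4)
E
```

```text
t: 7.15
eef_pos: [0.5062, 0.2652, 0.159]
tool_rot: [-2.292, -2.137, 0.017]
contact_force: [-0.4, -1.1, -1.0]
gripper_width: 0.17
t 7.15 p [0.5062 0.2652 0.159 ] F [-0.4 -1.1 -1. ] w 0.17 yawy -4.01 z [-0.0134 -0.0016 -0.9999]
tool shift [ 0.008   0.0021 -0.0111] n 0.014 zrot needed -0.0002 level [-0.0132  0.0025 -0.    ]
```

```bash
python3 -m creep '0.008 0.001 0.02 -0.013 0.0025 0 1;0 0 0.03 0 0 0 1;0 0 0.025 0 0 0 1;0 0 0.015 0 0 0 1;0 0 0 0 0 0 1;0 0 0 0 0 0 1'
python3 - <<'E'
from h import *
go([0.509,0.273,0.036],-4)
E
```

```text
t: 7.75
eef_pos: [0.509, 0.2673, 0.0636]
tool_rot: [2.304, 2.135, -0.006]
contact_force: [-0.3, 0.8, -1.8]
gripper_width: 0.166
t 7.75 p [0.509  0.2673 0.0636] F [-0.3  0.8 -1.8] w 0.166 yawy -4.37 z [-0.0029 -0.0028 -1.    ]
tool shift [ 0.0058 -0.0003  0.0276] n 0.028 zrot needed -0.0064 level [-0.0027  0.003  -0.    ]
```

```bash
python3 -m creep '0.004 0 0.012 -0.003 0.003 0 1;0 0 0.008 0 0 0 1;0 0 0 0 0 0 1'
python3 - <<'E'
from h import *
go([0.509,0.273,0.036],-4)
s=snap('side','s3.png'); s=snap('wrist','w4.png')
E
```

```text
t: 8.05
eef_pos: [0.5116, 0.2717, 0.045]
tool_rot: [2.304, 2.132, 0.009]
contact_force: [-1.3, -0.3, -1.8]
gripper_width: 0.163
t 8.05 p [0.5116 0.2717 0.045 ] F [-1.3 -0.3 -1.8] w 0.163 yawy -4.43 z [ 0.0057  0.0019 -1.    ]
tool shift [ 0.0011 -0.0028  0.009 ] n 0.01 zrot needed -0.0074 level [ 0.0055 -0.0023  0.    ]
```

View pics/s3.png

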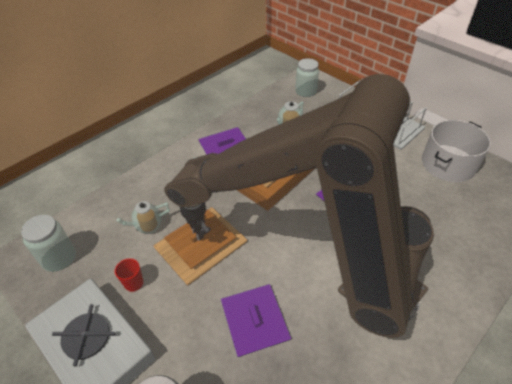

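View pics/w4.png

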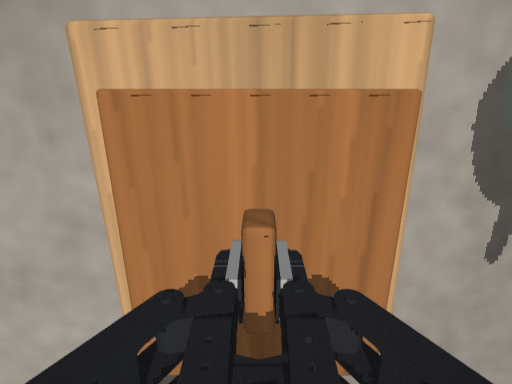

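The cover hangs centred over the board and aligned with it, about 10 mm up. I'll lower it.

```bash
python3 -m creep '0 0 0.006 0 0 0 1;0 0 0.002 0 0 0 1;0 0 0 0 0 0 1;0 0 0.002 0 0 0 1;0 0 0 0 0 0 1'
python3 - <<'E'
from h import *
go([0.509,0.273,0.036],-4)
E
```

```text
t: 8.65
eef_pos: [0.5131, 0.2725, 0.0366]
tool_rot: [2.302, 2.132, 0.014]
contact_force: [-0.2, -0.1, -2.4]
gripper_width: 0.171
t 8.65 p [0.5131 0.2725 0.0366] F [-0.2 -0.1 -2.4] w 0.171 yawy -4.39 z [ 0.0096  0.0031 -0.9999]
tool shift [ 0.0002 -0.0042  0.0005] n 0.004 zrot needed -0.0069 level [ 0.0093 -0.0038  0.    ]
```

```bash
python3 -m creep '0 0 0.003 0.009 0 0 1;0 0 0.002 0 0 0 1;0 0 0 0 0 0 1'
python3 - <<'E'
from h import *
go([0.509,0.273,0.036],-4)
E
```

```text
t: 8.95
eef_pos: [0.5139, 0.2729, 0.0355]
tool_rot: [-2.302, -2.133, -0.002]
contact_force: [0.5, -0.5, -2.0]
gripper_width: 0.168
t 8.95 p [0.5139 0.2729 0.0355] F [ 0.5 -0.5 -2. ] w 0.168 yawy -4.35 z [-0.0014  0.0032 -1.    ]
tool shift [-0.0003 -0.0049 -0.0005] n 0.005 zrot needed -0.0062 level [-0.0017 -0.0031 -0.    ]
```

```bash
python3 -m creep '0 0 0.003 0 0 0 1;0 0 0.002 0 0 0 1;0 0 0 0 0 0 1'
python3 - <<'E'
from h import *
go([0.509,0.273,0.036],-4)
E
```

```text
t: 9.25
eef_pos: [0.5149, 0.2733, 0.0353]
tool_rot: [-2.301, -2.134, 0.001]
contact_force: [0.3, 0.7, -2.1]
gripper_width: 0.165
t 9.25 p [0.5149 0.2733 0.0353] F [ 0.3  0.7 -2.1] w 0.165 yawy -4.33 z [-0.0028  0.0023 -1.    ]
tool shift [-0.0007 -0.0059 -0.0007] n 0.006 zrot needed -0.0057 level [-0.003  -0.0021  0.    ]
```

```bash
python3 -m creep '0 -0.003 0.006 0 0 0 1;0 0 0 0 0 0 1'
python3 - <<'E'
from h import *
go([0.509,0.273,0.036],-4)
E
```

```text
t: 9.45
eef_pos: [0.5166, 0.2739, 0.0362]
tool_rot: [2.301, 2.136, 0.008]
contact_force: [0.4, 0.7, -2.7]
gripper_width: 0.168
t 9.45 p [0.5166 0.2739 0.0362] F [ 0.4  0.7 -2.7] w 0.168 yawy -4.26 z [ 0.0047  0.0021 -1.    ]
tool shift [-0.0014 -0.0075  0.0002] n 0.008 zrot needed -0.0046 level [ 0.0046 -0.0025  0.    ]
```

```bash
python3 -m creep '0 0 0 0 0 0 1;0 0 0 0 0 0 1'
python3 - <<'E'
from h import *
go([0.509,0.273,0.036],-4);o=bot.get_obs();print(o['joint_positions'],np.round(o['qd'],4),np.round(o['tau'],1))
s=snap('scene','sc3.png'); cv2.imwrite('pics/sc3c.png',cv2.resize(s['frame'][190:340,220:400],None,fx=3.3,fy=3.3,interpolation=2))
E
```

```text
t: 9.65
eef_pos: [0.517, 0.274, 0.0358]
tool_rot: [2.301, 2.136, 0.01]
contact_force: [-0.6, 0.1, -1.2]
gripper_width: 0.168
t 9.65 p [0.517  0.274  0.0358] F [-0.6  0.1 -1.2] w 0.168 yawy -4.28 z [ 0.0061  0.0029 -1.    ]
tool shift [-0.0015 -0.0079 -0.0003] n 0.008 zrot needed -0.0049 level [ 0.0058 -0.0033  0.    ]
[3.13606895e-01 3.25178334e-01 1.92333215e+00 1.13811828e-03
 8.86419884e-01 3.87556323e-01] [-0.0004  0.0069  0.0028 -0.0006 -0.0109 -0.0013] [ -0.  -37.7 -24.6  -0.   -0.    0. ]
```

View pics/sc3c.png

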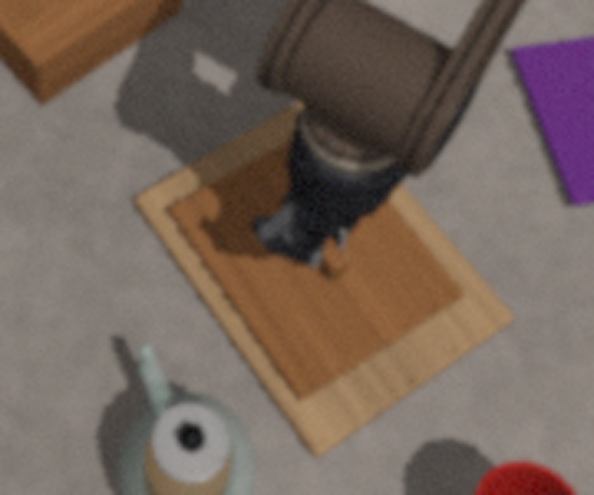

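```bash
python3 -m creep '0 0 0 0 0 0 0.75;0 0 0 0 0 0 0.6;0 0 0 0 0 0 0.4;0 0 0 0 0 0 0.3;0 0 0 0 0 0 0.3'
python3 - <<'E'
from h import *
go([0.53,-0.08,0.3],3.4)
E
python3 -m creep '0 0 -0.02 0 0 0 0.3;0 0 -0.03 0 0 0 0.3;0 0 -0.03 0 0 0 0.3;0 0 -0.03 0 0 0 0.3;0 0 -0.03 0 0 0 0.3;0 0 0 0 0 0 0.3;0 0 0 0 0 0 0.3'
python3 - <<'E'
from h import *
import pickle
go([0.535,-0.11,0.3],3.4)
s=snap('wrist','w5.png'); pickle.dump(dict(s),open('w5.pkl','wb'))
E
```

```text
t: 10.2
eef_pos: [0.5161, 0.2738, 0.034]
tool_rot: [2.302, 2.137, 0.007]
contact_force: [0.2, 0.8, 0.2]
gripper_width: 0.7
t 10.2 p [0.5161 0.2738 0.034 ] F [0.2 0.8 0.2] w 0.7 yawy -4.27 z [ 0.0037  0.0023 -1.    ]
tool shift [-0.3511  0.0412 -0.2668] n 0.443 zrot needed -0.1339 level [ 0.0035 -0.0026 -0.    ]
t: 10.9
eef_pos: [0.5146, 0.2732, 0.1777]
tool_rot: [-2.302, -2.137, -0.003]
contact_force: [0.7, -0.0, -0.2]
gripper_width: 0.697
t 10.9 p [0.5146 0.2732 0.1777] F [ 0.7 -0.  -0.2] w 0.697 yawy -4.27 z [ 8.0e-04  1.5e-03 -1.0e+00]
tool shift [-0.3804  0.049  -0.1228] n 0.403 zrot needed -0.1339 level [ 0.0007 -0.0015 -0.    ]
```

View pics/w5.png

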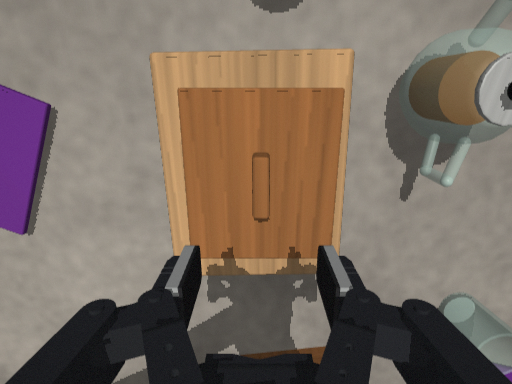

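The cover lies flat on the board with its bar up at (261,187), let go and well centred. Now back over the box.

```bash
python3 -m creep '-0.03 0.003 -0.03 0 0 -0.02 0.3;-0.04 0.004 -0.03 0 0 -0.02 0.3;-0.04 0.004 -0.03 0 0 -0.02 0.3;-0.04 0.004 -0.02 0 0 -0.02 0.3;-0.04 0.004 0 0 0 -0.02 0.3;-0.04 0.004 0 0 0 -0.02 0.3;-0.04 0.004 0 0 0 -0.01 0.3;-0.03 0.004 0 0 0 0 0.3';  python3 -m creep '0 0 0 0 0 0 0.3;0 0 0 0 0 0 0.3'
python3 - <<'E'
from h import *
import pickle
s=pickle.load(open('w5.pkl','rb'));print('bar',plane(s,261,187,.055).round(4),'board',np.mean([plane(s,*q,.015) for q in [(152,54),(353,50),(339,271),(176,276)]],0).round(4), 'front edge mid', plane(s,252.5,52,.015).round(4))
go([0.535,-0.11,0.3],3.4)
s=snap('wrist','w6.png'); pickle.dump(dict(s),open('w6.pkl','wb'))
E
```

```text
t: 11.75
eef_pos: [0.5413, -0.0341, 0.2764]
tool_rot: [-2.133, -2.287, 0.023]
contact_force: [1.1, 0.4, 0.4]
gripper_width: 0.702
t: 11.95
eef_pos: [0.5405, -0.0377, 0.2725]
tool_rot: [-2.136, -2.276, 0.029]
contact_force: [-0.0, 0.1, 0.1]
gripper_width: 0.7
bar [0.5167 0.2725 0.055 ] board [0.5109 0.2721 0.015 ] front edge mid [0.5178 0.3892 0.015 ]
t 11.95 p [ 0.5405 -0.0377  0.2725] F [-0.   0.1  0.1] w 0.7 yawy 3.64 z [-2.720e-02  4.000e-04 -9.996e-01]
tool shift [-0.0718 -0.0109 -0.0274] n 0.078 zrot needed 0.0041 level [-0.0271 -0.0021  0.    ]
```

View pics/w6.png

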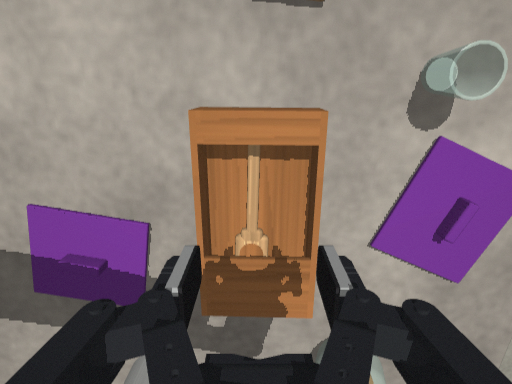

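The box is open. The spoon handle runs from the lip at about (254,146) down to about (252,228), where the bowl starts.

Run:
```python
from h import *
import pickle
s=pickle.load(open('w6.pkl','rb'))
cv2.imwrite('pics/w6c.png',cv2.resize(s['frame'][100:270,180:340],None,fx=3.5,fy=3.5,interpolation=2))
bx=[plane(s,*q,.064)[:2].round(4) for q in [(190,109),(326,111)]]; print(bx)
```

```text
[array([0.4546, 0.0199]), array([0.6056, 0.0275])]
```

View pics/w6c.png

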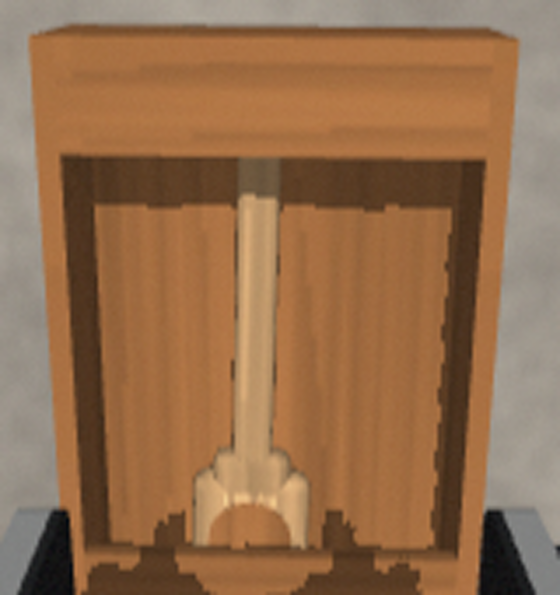

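Run:
```python
from h import *
import pickle
s=pickle.load(open('w6.pkl','rb'))
c=lambda a,b:((a+.5)/3.5-.5+180,(b+.5)/3.5-.5+100)
C=np.array([.5376,-.1168]); th=np.radians(93.3); ax=np.array([np.cos(th),np.sin(th)]); ay=np.array([-ax[1],ax[0]])
def pr(n,a,b,z):
    P=plane(s,*c(a,b),z)[:2]; print(n,P.round(4),'box',((P-C)@ax).round(4),((P-C)@ay).round(4))
pr('corner L',32,37,.064);pr('corner R',517,40,.064);pr('lipedge L',62,157,.064);pr('lipedge R',486,158,.064);pr('far mouth',85,549,.064);pr('far mouthR',460,550,.064)
pr('h top',258,175,.026);pr('h mid',256,300,.026);pr('h low',252,450,.026);pr('bowl start',252,460,.026);pr('wide',252,485,.028)
```

```text
corner L [0.4533 0.0185] box 0.14 0.0764
corner R [0.6071 0.0275] box 0.1401 -0.0777
lipedge L [ 0.4628 -0.0193] box 0.1016 0.0691
lipedge R [ 0.6021 -0.0103] box 0.1026 -0.0705
far mouth [ 0.4711 -0.1665] box -0.0458 0.0692
far mouthR [ 0.6108 -0.156 ] box -0.0434 -0.0708
h top [ 0.5267 -0.0283] box 0.089 0.0058
h mid [ 0.5287 -0.0763] box 0.041 0.0066
h low [ 0.5306 -0.1392] box -0.0219 0.0083
bowl start [ 0.5309 -0.1436] box -0.0264 0.0083
wide [ 0.5315 -0.1537] box -0.0365 0.0082
```

Box frame checks out: the mouth edges measure 0.102 and -0.045, against 0.1025 and -0.0475 stated. The spoon is at box y of about +7 mm, yaw about 92° in world, with its origin near box x 0.045. That puts the grip point at about (0.5285,-0.0725).

```bash
python3 -m creep '-0.02 -0.006 0.03 -0.02 0 0.03 0.45;-0.016 -0.006 0.04 -0.008 0 0 0.45;0 0 0.04 0 0 0 0.45;0 0 0.03 0 0 0 0.45;0 0 0 0 0 0 0.45;0 0 0 0 0 0 0.45'
python3 - <<'E'
from h import *
go([0.5285,-0.0725,0.017],2.0)
E
```

```text
t: 12.6
eef_pos: [0.5292, -0.0673, 0.1279]
tool_rot: [-2.173, -2.269, -0.006]
contact_force: [0.2, 0.3, 0.4]
gripper_width: 0.552
t 12.6 p [ 0.5292 -0.0673  0.1279] F [0.2 0.3 0.4] w 0.552 yawy 2.48 z [ 0.0024  0.003  -1.    ]
tool shift [-0.0054 -0.0012  0.1109] n 0.111 zrot needed 0.0083 level [ 0.0025 -0.0029 -0.    ]
```

```bash
python3 -m creep '-0.006 -0.001 0.02 0 -0.003 0.008 0.45;0 0 0.02 0 0 0 0.45;0 0 0.02 0 0 0 0.45;0 0 0 0 0 0 0.45;0 0 0 0 0 0 0.45'
python3 - <<'E'
from h import *
import pickle
go([0.5285,-0.0725,0.017],2.0)
s=snap('wrist','w7.png'); pickle.dump(dict(s),open('w7.pkl','wb'))
E
```

```text
t: 13.1
eef_pos: [0.5367, -0.0721, 0.0777]
tool_rot: [2.163, 2.254, 0.016]
contact_force: [0.1, -0.7, 0.3]
gripper_width: 0.548
t 13.1 p [ 0.5367 -0.0721  0.0777] F [ 0.1 -0.7  0.3] w 0.548 yawy 2.36 z [ 0.0199 -0.0053 -0.9998]
tool shift [ 0.0003 -0.0094  0.0606] n 0.061 zrot needed 0.0062 level [0.0197 0.0061 0.    ]
```

View pics/w7.png

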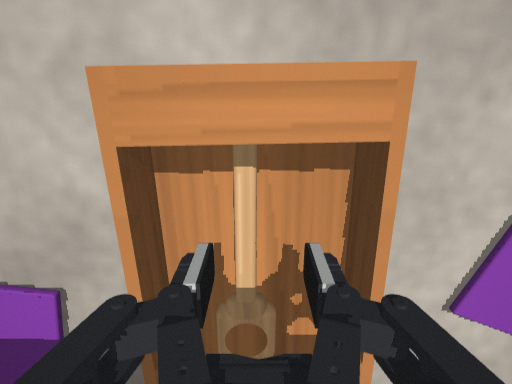

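The handle shows at column 245 between the pads, with the bowl starting around row 290. I'll correct the tilt and the 9 mm offset, then go down.

```bash
python3 -c "
from h import *
import pickle
s=pickle.load(open('w7.pkl','rb'))
for u,v in [(245,180),(246,280),(246,290),(246,300)]: print(plane(s,u,v,.026).round(4))"
python3 -m creep '0 -0.009 0.012 0.02 0.006 0.006 0.45;0 0 0.012 0 0 0 0.45;0 0 0 0 0 0 0.45;0 0 0 0 0 0 0.45'
python3 - <<'E'
from h import *
go([0.5285,-0.0725,0.017],2.0)
E
```

```text
[ 0.5275 -0.0457  0.026 ]
[ 0.5303 -0.1235  0.026 ]
[ 0.5305 -0.1324  0.026 ]
[ 0.5308 -0.1415  0.026 ]
t: 13.55
eef_pos: [0.5294, -0.073, 0.0555]
tool_rot: [2.179, 2.257, 0.002]
contact_force: [0.1, -0.7, -0.1]
gripper_width: 0.55
t 13.55 p [ 0.5294 -0.073   0.0555] F [ 0.1 -0.7 -0.1] w 0.55 yawy 2.01 z [ 0.0039 -0.0016 -1.    ]
tool shift [ 0.0006 -0.0011  0.0385] n 0.038 zrot needed 0.0001 level [ 0.0039  0.0018 -0.    ]
```

```bash
python3 -m creep '0.002 -0.001 0.012 0.003 0.002 0 0.45;0 -0.001 0.012 0.002 0 0 0.45;0 -0.001 0.008 0.002 0 0 0.45;0 0 0 0 0 0 0.45;0 0 0 0 0 0 0.45'
python3 - <<'E'
from h import *
go([0.5285,-0.0725,0.016],2.0)
E
```

```text
t: 14.05
eef_pos: [0.5256, -0.0708, 0.0198]
tool_rot: [-2.179, -2.257, 0.005]
contact_force: [-0.0, -0.6, -0.1]
gripper_width: 0.551
t 14.05 p [ 0.5256 -0.0708  0.0198] F [-0.  -0.6 -0.1] w 0.551 yawy 2.0 z [-5.3e-03  9.0e-04 -1.0e+00]
tool shift [-0.0018  0.0029  0.0038] n 0.005 zrot needed -0.0001 level [-0.0053 -0.0011 -0.    ]
```

```bash
python3 -m creep '0 0.003 0.005 -0.004 0 0 0.45;0 0 0 0 0 0 0.45;0 0 0 0 0 0 1;0 0 0 0 0 0 1;0 0 0 0 0 0 1;0 0 0 0 0 0 1' 90
python3 - <<'E'
from h import *
go([0.5285,-0.0725,0.016],2.0)
s=snap('wrist','w8.png')
E
```

```text
t: 14.65
eef_pos: [0.5299, -0.071, 0.0156]
tool_rot: [2.182, 2.259, 0.002]
contact_force: [0.6, -0.5, -1.6]
gripper_width: 0.15
t 14.65 p [ 0.5299 -0.071   0.0156] F [ 0.6 -0.5 -1.6] w 0.15 yawy 1.98 z [ 1.3e-03  4.0e-04 -1.0e+00]
tool shift [-0.0014 -0.0015 -0.0004] n 0.002 zrot needed -0.0003 level [ 0.0013 -0.0003  0.    ]
```

View pics/w8.png

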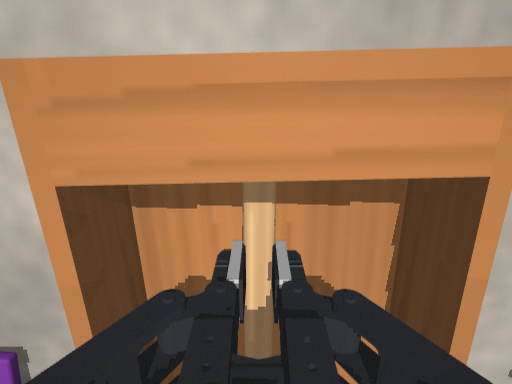

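Spoon gripped, width 0.15. I'll raise it slightly and shift it deeper (tool -x).

```bash
python3 -m creep '-0.004 0 -0.005 0 0 0 1;-0.01 0 0 0 0 0 1;-0.01 0 0 0 0 0 1;0 0 0 0 0 0 1;0 0 0 0 0 0 1'
python3 - <<'E'
from h import *
import pickle
go([0.5299,-0.103,0.02],2.0)
s=snap('wrist','w9.png'); pickle.dump(dict(s),open('w9.pkl','wb'))
E
```

```text
t: 15.2
eef_pos: [0.5305, -0.0976, 0.0208]
tool_rot: [2.183, 2.258, 0.002]
contact_force: [1.0, 0.2, -0.7]
gripper_width: 0.154
t 15.2 p [ 0.5305 -0.0976  0.0208] F [ 1.   0.2 -0.7] w 0.154 yawy 1.95 z [ 1.1e-03  4.0e-04 -1.0e+00]
tool shift [-0.0054 -0.0008  0.0008] n 0.005 zrot needed -0.0009 level [ 0.0011 -0.0003  0.    ]
```

View pics/w9.png

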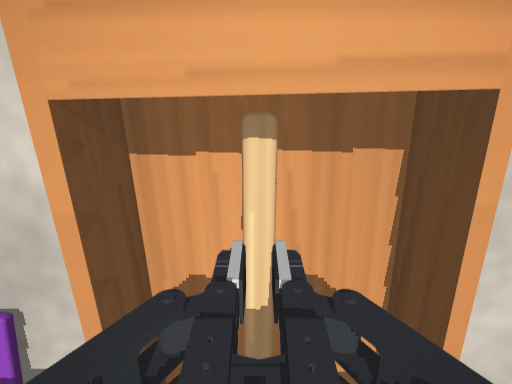

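The handle end is now visible at (260,115), clear of the lip edge at row 96.

Run:
```python
from h import *
import pickle
s=pickle.load(open('w9.pkl','rb'))
C=np.array([.5376,-.1168]); th=np.radians(93.3); ax=np.array([np.cos(th),np.sin(th)])
for u,v,z in [(260,115,.03),(260,118,.03),(260,97,.064)]:
    P=plane(s,u,v,z); print(P.round(4),((P[:2]-C)@ax).round(4))
o,p,r=tool(); print('tcp box',(p[:2]-C)@ax)
```

```text
[ 0.5285 -0.0238  0.03  ] 0.0934
[ 0.5285 -0.025   0.03  ] 0.0921
[ 0.528  -0.0156  0.064 ] 0.1016
tcp box 0.01958048300961891
```

```bash
cat >> h.py <<'E'
C=np.array([.5376,-.1168]); th=np.radians(93.3); ax=np.array([np.cos(th),np.sin(th)]); ay=np.array([-ax[1],ax[0]])
def spoon():
    # grip: TCP 73.4 mm from handle end, 3.6 mm above underside
    o,p,r=tool(); B=lambda v:np.r_[(v[:2]-C)@ax,(v[:2]-C)@ay,v[2]].round(4)
    # tool x = spoon x; tool z = -spoon z ; underside at tool z +.0036
    f=lambda x,h:B(p+r.apply([x,0,.0036-h]))
    print('t',o['t'],'F',np.round(o['contact_force'],1),'T',np.round(o['wrist_torque'],2),'w',round(o['gripper_width'],3),'TCP',p.round(4))
    print('handle',f(.0734,.007),'bowl',f(-.1416,.007),'bowl low',f(-.1416,0),'neck top',f(-.072,.016))
    a=r.apply([1,0,0]); t=np.arcsin(a[2]); print('tilt deg',np.degrees(t).round(2), 'tool x',a.round(3),'tool y',r.apply([0,1,0]).round(3))
    P0=f(-.1416,.016); P1=f(.0734,.016); k=(-.0475-P0[0])/(P1[0]-P0[0]); print('top line at edge -47.5:',(P0+k*(P1-P0)).round(4))
    P0=f(-.1416,0); P1=f(.0734,0); k=(.1025-P0[0])/(P1[0]-P0[0]); print('low line at lip 102.5:',(P0+k*(P1-P0)).round(4))
E
python3 -m creep '-0.002 0 -0.005 0 0.04 0 1;0 0 -0.0055 0 0.04 0 1;0 0 0 0 0 0 1;0 0 0 0 0 0 1'; python3 -c "
from h import *
spoon()"
```

```text
t: 15.65
eef_pos: [0.5298, -0.099, 0.0307]
tool_rot: [-2.14, -2.216, -0.089]
contact_force: [-0.6, -0.1, -1.4]
gripper_width: 0.153
t 15.65 F [-0.6 -0.1 -1.4] T [-0.01  0.04  0.03] w 0.153 TCP [ 0.5298 -0.099   0.0307]
handle [0.091  0.005  0.0402] bowl [-0.1232  0.01    0.0223] bowl low [-0.1226  0.0099  0.0154] neck top [-0.0546  0.0084  0.0371]
tilt deg 4.77 tool x [-0.035  0.996  0.083] tool y [ 0.999  0.035 -0.   ]
top line at edge -47.5: [-0.0475  0.0083  0.0377]
low line at lip 102.5: [0.1025 0.0048 0.0341]
```

```bash
python3 -m creep '0 0 -0.0055 0 0.04 0 1;0 0 -0.0055 0 0.04 0 1;0 0 -0.0055 0 0.04 0 1;0 0 0 0 0 0 1;0 0 0 0 0 0 1'; python3 -c "
from h import *
spoon(); snap('wrist','w10.png'); s=snap('side'); cv2.imwrite('pics/s4.png',cv2.resize(s['frame'][90:240,190:370],None,fx=3.5,fy=3.5,interpolation=2))"
```

```text
t: 16.15
eef_pos: [0.5283, -0.0986, 0.0454]
tool_rot: [-2.07, -2.148, -0.208]
contact_force: [0.0, 1.0, -0.5]
gripper_width: 0.156
t 16.15 F [ 0.   1.  -0.5] T [-0.05 -0.01  0.05] w 0.156 TCP [ 0.5283 -0.0986  0.0454]
handle [0.0898 0.0068 0.0636] bowl [-0.1206  0.0112  0.0198] bowl low [-0.1192  0.0112  0.013 ] neck top [-0.0543  0.0097  0.0428]
tilt deg 11.75 tool x [-0.036  0.978  0.204] tool y [ 0.999  0.038 -0.004]
top line at edge -47.5: [-0.0475  0.0096  0.0442]
low line at lip 102.5: [0.1025 0.0066 0.0591]
```

View pics/w10.png

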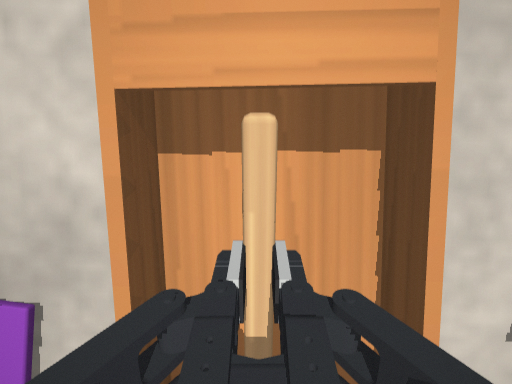

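View pics/s4.png

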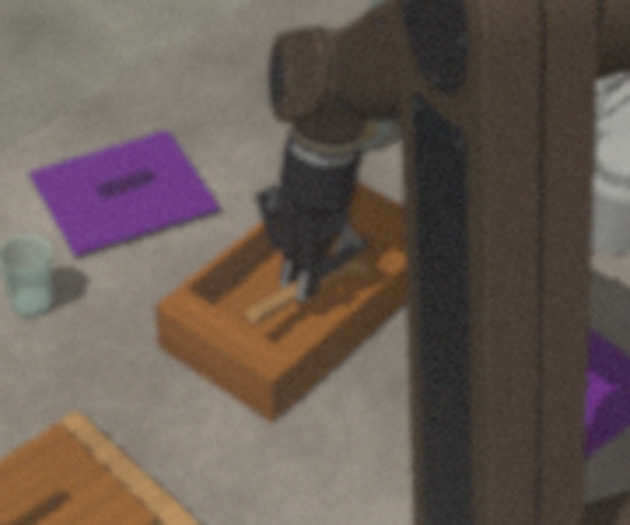

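The handle end is still at (260,115) in the wrist view, so there is no slip. It is rising through the mouth, so I'll tip further.

```bash
python3 -m creep '-0.002 0 -0.008 0 0.03 0 1;0 0 -0.008 0 0.03 0 1;0 0 -0.006 0 0.02 0 1;0 0 0 0 0 0 1;0 0 0 0 0 0 1'; python3 -c "
from h import *
spoon()"
```

```text
t: 16.75
eef_pos: [0.5272, -0.1032, 0.0651]
tool_rot: [-2.02, -2.102, -0.284]
contact_force: [0.5, -0.5, -1.3]
gripper_width: 0.154
t 16.75 F [ 0.5 -0.5 -1.3] T [-0.19  0.04 -0.  ] w 0.154 TCP [ 0.5272 -0.1032  0.0651]
handle [0.0836 0.0082 0.0892] bowl [-0.1225  0.0122  0.0282] bowl low [-0.1205  0.0122  0.0215] neck top [-0.0583  0.0109  0.0566]
tilt deg 16.47 tool x [-0.037  0.958  0.284] tool y [ 0.999  0.041 -0.008]
top line at edge -47.5: [-0.0475  0.0106  0.0598]
low line at lip 102.5: [0.1025 0.008  0.0875]
```

Step 3's condition is met, with the handle end at 0.089 and the bowl at 0.028. The neck is close to the fixed end's edge, so I'll lower 7 mm and then draw out along the slant (+x).

```bash
python3 -m creep '0 0 0.008 0 0 0 1;0 0 0 0 0 0 1;0 0 0 0 0 0 1'; python3 -c "
from h import *
spoon()"
```

```text
t: 17.05
eef_pos: [0.5264, -0.0997, 0.0558]
tool_rot: [-2.019, -2.102, -0.282]
contact_force: [0.7, -0.6, -0.4]
gripper_width: 0.156
t 17.05 F [ 0.7 -0.6 -0.4] T [-0.13 -0.06 -0.04] w 0.156 TCP [ 0.5264 -0.0997  0.0558]
handle [0.0871 0.0089 0.0799] bowl [-0.119   0.0128  0.0189] bowl low [-0.1171  0.0128  0.0122] neck top [-0.0549  0.0115  0.0473]
tilt deg 16.47 tool x [-0.037  0.958  0.284] tool y [ 0.999  0.042 -0.01 ]
top line at edge -47.5: [-0.0475  0.0113  0.0494]
low line at lip 102.5: [0.1025 0.0086 0.0772]
```

```bash
python3 -m creep '0.01 0 -0.004 0 0 0 1;0.015 0 0 0 0 0 1;0.015 0 0 0 0 0 1;0 0 0 0 0 0 1;0 0 0 0 0 0 1'; python3 -c "
from h import *
spoon()"
```

```text
t: 17.55
eef_pos: [0.5246, -0.0579, 0.0725]
tool_rot: [-2.017, -2.103, -0.282]
contact_force: [-0.3, -0.1, -1.5]
gripper_width: 0.159
t 17.55 F [-0.3 -0.1 -1.5] T [-0.15 -0.    0.02] w 0.159 TCP [ 0.5246 -0.0579  0.0725]
handle [0.129  0.0084 0.0966] bowl [-0.0772  0.0119  0.0355] bowl low [-0.0752  0.012   0.0288] neck top [-0.013   0.0107  0.0639]
tilt deg 16.5 tool x [-0.039  0.958  0.284] tool y [ 0.999  0.043 -0.01 ]
top line at edge -47.5: [-0.0475  0.0114  0.0537]
low line at lip 102.5: [0.1025 0.0089 0.0815]
```

```bash
python3 -m creep '0.015 0 0.0005 0 0 0 1;0.015 0 0 0 0 0 1;0.01 0 0 0 0 0 1;0 0 0 0 0 0 1;0 0 0 0 0 0 1'; python3 -c "
from h import *
spoon(); s=snap('side'); cv2.imwrite('pics/s5.png',cv2.resize(s['frame'][90:240,190:370],None,fx=3.5,fy=3.5,interpolation=2))"
```

```text
t: 18.05
eef_pos: [0.5229, -0.0156, 0.0846]
tool_rot: [-2.016, -2.104, -0.282]
contact_force: [1.2, -0.5, -1.0]
gripper_width: 0.152
t 18.05 F [ 1.2 -0.5 -1. ] T [-0.12 -0.07  0.02] w 0.152 TCP [ 0.5229 -0.0156  0.0846]
handle [0.1713 0.0077 0.1087] bowl [-0.0348  0.0111  0.0477] bowl low [-0.0328  0.0111  0.041 ] neck top [0.0293 0.0099 0.0761]
tilt deg 16.49 tool x [-0.04   0.958  0.284] tool y [ 0.999  0.044 -0.009]
top line at edge -47.5: [-0.0475  0.0112  0.0533]
low line at lip 102.5: [0.1025 0.0089 0.081 ]
```

View pics/s5.png

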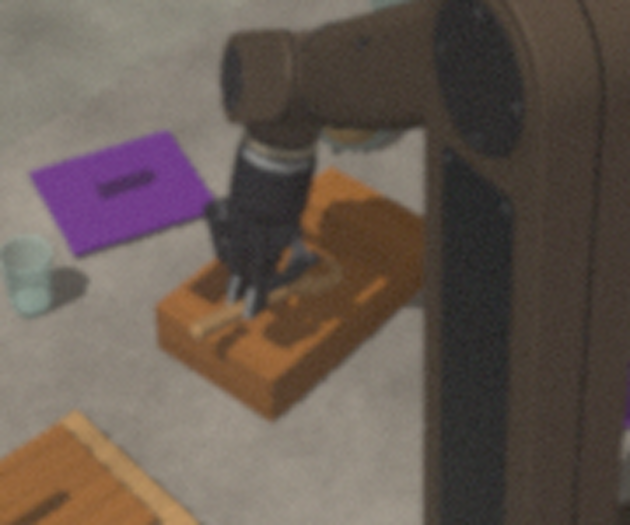

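The bowl tip is past the edge, at box x of about -0.035. Now I'll lift straight up.

```bash
python3 -m creep '0.006 0 -0.012 0 0 0 1;0.006 0 -0.019 0 0 0 1;0.006 0 -0.019 0 0 0 1;0.006 0 -0.019 0 0 0 1;0.007 0 -0.024 0 0 0 1;0.007 0 -0.024 0 0 0 1;0.006 0 -0.019 0 0 0 1;0 0 0 0 0 0 1'; python3 -c "
from h import *
spoon()"
```

```text
t: 18.9
eef_pos: [0.5242, -0.0141, 0.2378]
tool_rot: [-2.022, -2.099, -0.283]
contact_force: [0.9, -0.5, -1.1]
gripper_width: 0.157
t 18.9 F [ 0.9 -0.5 -1.1] T [-0.13  0.04  0.04] w 0.157 TCP [ 0.5242 -0.0141  0.2378]
handle [0.1727 0.0059 0.2619] bowl [-0.0335  0.0103  0.201 ] bowl low [-0.0315  0.0104  0.1943] neck top [0.0307 0.0089 0.2293]
tilt deg 16.46 tool x [-0.035  0.958  0.283] tool y [ 0.999  0.039 -0.009]
top line at edge -47.5: [-0.0475  0.0105  0.2062]
low line at lip 102.5: [0.1025 0.0075 0.2339]
```

```bash
python3 -m creep '0 0 -0.005 0 0 0 1;0 0 0 0 0 0 1;0 0 0 0 0 0 1;0 0 0 0 0 0 1'; python3 -c "
from h import *
import pickle
spoon(); s=snap('side','s6.png'); s=snap('scene','sc6.png'); s=snap('wrist','w11.png'); print(np.abs(bot.get_obs()['qd']).max())"
```

```text
t: 19.3
eef_pos: [0.523, -0.0159, 0.2405]
tool_rot: [-2.022, -2.096, -0.28]
contact_force: [0.7, 0.1, -1.0]
gripper_width: 0.155
t 19.3 F [ 0.7  0.1 -1. ] T [-0.15 -0.05  0.01] w 0.155 TCP [ 0.523  -0.0159  0.2405]
handle [0.171  0.0071 0.2646] bowl [-0.0351  0.012   0.2035] bowl low [-0.0331  0.012   0.1968] neck top [0.0291 0.0103 0.2319]
tilt deg 16.52 tool x [-0.032  0.958  0.284] tool y [ 0.999  0.037 -0.013]
top line at edge -47.5: [-0.0475  0.0121  0.2092]
low line at lip 102.5: [0.1025 0.0088 0.237 ]
0.005145440078017941
```

View pics/s6.png

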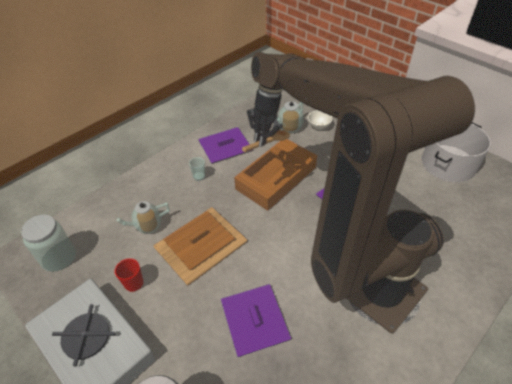

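View pics/sc6.png

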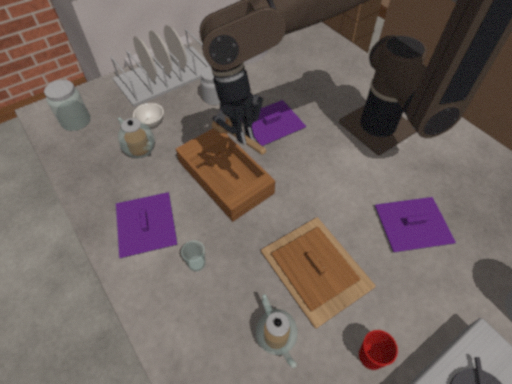

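View pics/w11.png

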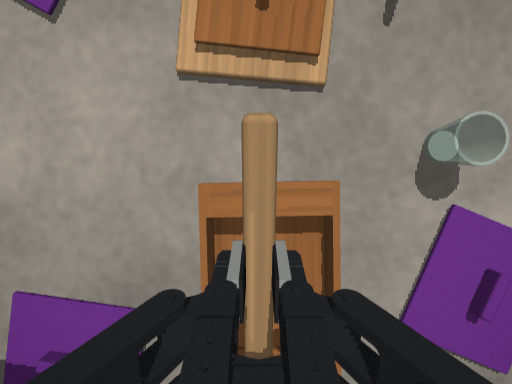

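The spoon is held, with its handle end still at (260,115) in the wrist view, and is free of the box. The cover is flat on the board with its bar at (315,262) in the scene view. The bystanders are where they were. I'll hand in.

```bash
python3 -c "
from station import bot
print(bot.close_job())"
```

```text
the job is handed in; nothing more can be done
None
```

I laid the cover on the bread board, took the spoon out through the mouth and handed the job in at about 19.5 s of the 56 s allowed. The hand-in gives no verdict, so what follows rests on my own checks.

**Cover:** I lifted it by its bar and set it down flat, bar up, then let go. A wrist-camera measurement put it about 6 mm from the board's centre. While lowering it, the last small downward steps gave no clear rise in force. I judged contact from the height and the picture, and the carried weight left the wrist reading once I opened the gripper.

**Spoon:** I gripped it by the handle, shifted it about 27 mm deeper under the fixed end and tipped it about 16°. The handle end came up to about 89 mm with the bowl at about 28 mm. At one moment the neck came within a few mm of the fixed end's edge, or touched it, so I lowered it 9 mm and then drew it out on the slant.

**Last checks:**
- **Height:** the bowl end is at 0.203 m and the handle end at 0.265 m. The spoon's lowest point is about 0.197 m, or 13 cm above the box top. These heights come from the tool pose, assuming the spoon had not slipped; its position in the wrist view was unchanged.
- **Stillness and grip:** the arm was nearly still (joint speeds up to 0.005 rad/s), and the gripper opening was steady at 0.155.
- **Surroundings:** in the last pictures the spoon touches nothing else and the pots, cups and tin look unmoved. I checked those by eye only.

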